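Load two filter plates under the keepers of a two-stage filter station

ROBOT

A 6-joint arm with a two-finger parallel gripper is mounted at the origin on a cart in front of the work surface, level with it; the furniture and walls round the work are solid. World frame = base frame: x ahead of the robot, y to its left, z up, the work surface at z = 0. Lengths are in mm, angles in rad, forces in N, time in s.
With the tool pointing down it reaches from about 350 to 775 mm from the base axis. Payload 7.3 kg.
Tool frame: the origin (TCP) lies at the very end of the fingers, on their centre line; the grasp point (between the pads) lies bot.grip_point_offset behind it (bot.grip_point_offset is the distance from the TCP to the grasp point, in mm); z points along the fingers, y is the line along which they close (so a half turn about z gives the same grasp; the last joint's range is limited). The gripper opens to 92 mm and grips with 3 to 60 N. Pads are 19 mm wide; open, the fingers measure 130 mm over their backs; the gripper's body (75 mm by 190 mm) begins 47 mm behind the grasp point.
Start: joints at [1.039, 0.342, 1.524, -0, 1.275, -0.146], TCP at [197.545, 486.437, 226.741] pointing down, gripper open.
Joint ranges: [-2.53, 2.53], [-0.77, 2.02], [0.04, 2.7], [-1, 4.14], [0.28, 2.66], [-3.11, 3.11]. Speed limits (rad/s): [2.57, 2.57, 3.14, 3.14, 3.14, 3.14].

INTERFACE

Orientations are given as [roll, pitch, yaw] about the fixed x, y, z axes, in that order (R = Rz(yaw) Ry(pitch) Rx(roll)).
In Python, from plant import bot gives the robot as it stands. The module is installed in compiled form; this text tells all that it offers.
- The arm moves only by the tool carry_out, never from a script. Its argument "plan" is a list of rows, each an object of numbers: "tx", "ty", "tz": the shift along the world's x, y, z in mm; "rx", "ry", "rz": the turn, a rotation vector about the world's x, y, z in rad. A call has 1 to 12 rows; each row shifts and turns the commanded pose from where the row before left it; what a row does not reach is not made up. A row lasts 1/10 s, in which the tool goes at most 50 mm and 8.59 degrees, less where a joint would pass 70% of its speed; a pose out of reach is approached as far as the arm can. A call with a gripper value outside its range is refused whole. "gripper" is the closure, from 0 (fully open) to 1 (shut), set as the call begins (left out, the last holds). The fingers move at their own pace and stop on an object; the grip force is fixed at half the most. Time passes only in rows, so rows that do not move let the fingers close. It gives the time, the measured TCP pose, the force, the opening and the grip force at its end, in the units of the state.
- bot.get_obs(): the state, without advancing time (a new reading comes with each control period).
- bot.capture(name): name is "scene" or "top" or "wrist"; returns the picture (420x560x3 uint8, red, green, blue); there is no depth.
- bot.camera_model(name): a dict with "camera_matrix" (3x3 intrinsics, pixels), "dist" ([k1, k2, p1, p2, k3] as OpenCV has them; the pictures are not rectified), "R" (3x3) and "t" (3): a world point X has camera coordinates R X + t. Camera axes: x right, y down, z forward; pixel columns grow to the right and rows downward; lengths in mm; the calibration is good to about 2 mm. A picture is of the moment at which its call begins: read the wrist's pose just before it. camera_model takes no time and is no camera call; for the wrist camera it gives the pose at the moment of the call.
- bot.close_job(): hands the job in; it is judged then, once.
The state is a dict: "time": time; "joint_positions": joint angles; "dq": joint speeds; "tau": joint torques, N m; "tool_pos": TCP position; "tcp_rot": TCP orientation; "contact_force": force on the tool from outside, world axes, zero at the start; "moment": the same for the moment, N m; "grip_width": finger opening in mm; "finger_force": force on a finger pad.
Only numpy, scipy, OpenCV 4.12 (cv2) and the standard library are available. Lean on these libraries where they do the work, as an engineer would, in place of code of your own. Each camera call takes 0.05 s, during which the arm holds its last target. There are 200 camera calls.

TASK

Load the two-stage filter station: first the amber filter plate into the rear bay (the one farther from you), then the blue one into the front bay. The keepers block a plate from going straight down, so tip its top towards you, set its foot in the groove, then swing it back until it lies flat against the sloped backrest under both keepers, and let go. Leave the grey plate in the caddy and do not disturb the lens on its post, the dropper bottle or the screw tin.

Things in the scene. Friction and masses are not known exactly. Their poses are not given: they have to be found in the camera images.
- amber_plate: the amber filter plate: amber window, orange tab. 90 g. Frame 84 wide (y) x 64 high (z) x 6 mm thick (x); grip tab on the middle of its top edge, 30 wide, 10 thick, z 64 to 100 mm. Origin: centre of the lower edge; z to the tab. Front and back alike. Stands upright or leaning up to 5 deg in one of the caddy's three slots; which one varies
- blue_plate: the blue filter plate: blue window, blue tab. 90 g. Frame 84 wide (y) x 64 high (z) x 6 mm thick (x); grip tab on the middle of its top edge, 30 wide, 10 thick, z 64 to 100 mm. Origin: centre of the lower edge; z to the tab. Front and back alike. Stands upright or leaning up to 5 deg in one of the caddy's three slots; which one varies
- grey_plate: the grey blank plate: grey window, white tab; stays in the caddy. 90 g. Frame 84 wide (y) x 64 high (z) x 6 mm thick (x); grip tab on the middle of its top edge, 30 wide, 10 thick, z 64 to 100 mm. Origin: centre of the lower edge; z to the tab. Front and back alike. Stands upright or leaning up to 5 deg in one of the caddy's three slots; which one varies
- rear_bay: rear bay. Origin: station floor (10 mm above table), middle of the backrest's foot; z up the backrest face, reclined 8 deg from vertical; x back through it. Backrest: two black posts, |y| 30-46 mm, 7 mm deep, open between. Low cheeks, 15 mm high, at |y| 46 mm. Seated plate: back flat on both posts, origin near (-3,0,0) mm, z along bay z
- front_bay: front bay. Origin: station floor (10 mm above table), middle of the backrest's foot; z up the backrest face, reclined 8 deg from vertical; x back through it. Backrest: two black posts, |y| 30-46 mm, 7 mm deep, open between. Low cheeks, 15 mm high, at |y| 46 mm. Seated plate: back flat on both posts, origin near (-3,0,0) mm, z along bay z
- rear_lip (a point): rear bay's foot groove, at the lip's foot, on the centreline: the lip, as wide as the plate, starts here, 8 mm ahead of the backrest, sloping forward 35 deg from vertical, 9 mm high: groove 8 mm wide at the floor, 14 mm at its mouth. Axes as the bay's. A plate slides in along its own plane, top tipped to the front 15 to 25 deg from vertical, foot passing in front of the keepers
- front_lip (a point): front bay's foot groove, at the lip's foot, on the centreline: the lip, as wide as the plate, starts here, 8 mm ahead of the backrest, sloping forward 35 deg from vertical, 9 mm high: groove 8 mm wide at the floor, 14 mm at its mouth. Axes as the bay's. A plate slides in along its own plane, top tipped to the front 15 to 25 deg from vertical, foot passing in front of the keepers
- rear_keepers (a point): midway between the rear bay's two keepers, at their underside: flat black tongues with yellow marks, overhanging forward from the post tops. In the bay frame x -26 to +7, |y| 30-46, z 69-75 mm; open for fingers between them. They pass 5 mm over a seated plate's shoulders and block lowering it upright. Axes as the bay's
- front_keepers (a point): midway between the front bay's two keepers, at their underside: flat black tongues with yellow marks, overhanging forward from the post tops. In the bay frame x -26 to +7, |y| 30-46, z 69-75 mm; open for fingers between them. They pass 5 mm over a seated plate's shoulders and block lowering it upright. Axes as the bay's
- station: the filter station: aluminium base plate 160 mm deep (x) by 116 mm wide (y), 10 mm thick, bolted down; origin under its centre; front (-x) towards the robot, turned by up to 0.1 rad. Front bay at x -35, rear bay at +35 mm. Keepers reach 85 mm above the table, tabs of seated plates 110 mm
- caddy: the grey plastic caddy, bolted down: 132 mm long (its x, roughly to the robot's left), 64 mm wide. Slots at x -50, 0, +50 mm, 8 mm wide, floors 20 mm and ribs 42 mm above the table; origin under its centre. Plates stand across its x. Only 40 mm lie between neighbouring tabs: open the fingers part way (25 to 35 mm)
- lens_post: bystander: lens in a black ring mount on a post, 112 mm high, foot about 48x38 mm, origin under it; stands between station and caddy, must not be disturbed. Beyond it and the caddy, from 0.68 m ahead of the robot, stands a fixed black lamp housing 285 mm high: turn and travel above it or keep the gripper clear
- dropper: bystander: white dropper bottle, 40 mm across, 125 mm high, origin under it; stands to the right of the station, must not be disturbed. Beyond it, from 0.67 m ahead, a fixed blue box 300 mm high
- screw_tin: bystander: open round tin of screws, 63 mm across, 20 mm high, origin under it; stands to the right of the station, must not be disturbed. Fixed too: a grey supply box 142 mm high on the robot's left, between it and the caddy, and a monitor 430 mm high on its right

How it is judged (in metres and radians):
On the way:
1. the amber plate is seated in the rear bay and let go, while the blue plate is not yet at the front bay (x of amber_plate in the frame of rear_bay between -0.008 and 0.001 m and y of amber_plate in the frame of rear_bay between -0.007 and 0.007 m and z of amber_plate in the frame of rear_bay between -0.004 and 0.004 m and angle between the z axis of amber_plate and the z axis of rear_bay, either way round below 0.08 rad and angle between the x axis of amber_plate and the x axis of rear_bay, either way round below 0.1 rad and linear speed of amber_plate below 0.02 m/s and contact force between amber_plate and the fingers below 0.1 N and distance between blue_plate and front_bay above 0.06 m), for 0.2 s.
At the end, for the whole second after the job is handed in: Both plates are let go and at rest, amber in the rear bay and blue in the front bay: foot on the groove floor within 4 mm in height, 7 mm sideways and 5 mm fore and aft, lying along the backrest within 0.08 rad and square to it within 0.1 rad (x of amber_plate in the frame of rear_bay between -0.008 and 0.001 m and y of amber_plate in the frame of rear_bay between -0.007 and 0.007 m and z of amber_plate in the frame of rear_bay between -0.004 and 0.004 m and angle between the z axis of amber_plate and the z axis of rear_bay, either way round below 0.08 rad and angle between the x axis of amber_plate and the x axis of rear_bay, either way round below 0.1 rad and linear speed of each of amber_plate, blue_plate below 0.02 m/s and contact force between each of amber_plate, blue_plate and the fingers below 0.1 N and x of blue_plate in the frame of front_bay between -0.008 and 0.001 m and y of blue_plate in the frame of front_bay between -0.007 and 0.007 m and z of blue_plate in the frame of front_bay between -0.004 and 0.004 m and angle between the z axis of blue_plate and the z axis of front_bay, either way round below 0.08 rad and angle between the x axis of blue_plate and the x axis of front_bay, either way round below 0.1 rad); the robot touches nothing.
It fails at once if the lens on its post is shifted by more than 15 mm or tipped over (distance of lens_post from where it was at the start of the episode above 0.015 m or angle between lens_post's own z axis and vertical above 0.3 rad).
It fails at once if the dropper bottle is shifted by more than 15 mm or tipped over (distance of dropper from where it was at the start of the episode above 0.015 m or angle between dropper's own z axis and vertical above 0.3 rad).
It fails at once if the screw tin is shifted by more than 15 mm or tipped over (distance of screw_tin from where it was at the start of the episode above 0.015 m or angle between screw_tin's own z axis and vertical above 0.3 rad).
It fails at once if the grey plate is taken out of the caddy or lifted (moved by more than 10 mm) (distance of grey_plate from where it was at the start of the episode above 0.01 m).
It also fails if it takes over 70 s, if anything falls off the work surface, if the arm or the gripper's body presses on something with over 40 N, if the wrist force passes 120 N, or if a joint passes its speed limit or range.

## Working session

There is one attempt and no reset: what is moved stays moved. The work goes in short steps, Python scripts to look and compute and a tool call to move; the robot and the scene stay as the last step left them, time stands still between calls to the robot, and variables do not carry over. Pictures are saved under pics/ and viewed, at most 10 in all, crops included, and the job is handed in when it is done.

Besides the shell and the picture viewer there is one more tool, called after ">>>" by a JSON object that holds its "name" and its "arguments", one argument or row to a line. carry_out: Moves the arm, as the interface text tells. Its arguments: {"type":"object","properties":{"plan":{"type":"array"},"gripper":{"type":"number"}},"required":["plan"]}

```bash
mkdir -p pics; python3 - <<'E'
from plant import bot
import cv2, numpy as np
o=bot.get_obs(); print({k:np.round(v,3).tolist() for k,v in o.items()}); print(bot.grip_point_offset)
for n in ["scene","top","wrist"]:
    m=bot.camera_model(n); im=bot.capture(n); cv2.imwrite(f"pics/{n}0.png",im[...,::-1]); print(n,{k:np.round(v,3).tolist() for k,v in m.items()})
a=[cv2.imread(f"pics/{n}0.png") for n in ["scene","top"]]
E
```

```text
{'time': 0.0, 'joint_positions': [1.039, 0.343, 1.525, 0.0, 1.275, -0.146], 'dq': [0.001, -0.001, 0.002, -0.001, -0.001, 0.0], 'tau': [-0.0, -43.121, -24.424, 0.072, 0.055, -0.0], 'tool_pos': [197.316, 486.07, 226.034], 'tcp_rot': [-3.14, -0.0, 2.756], 'contact_force': [0.343, 0.217, 0.602], 'moment': [0.053, 0.053, 0.023], 'finger_force': 0.0, 'grip_width': 91.859}
18.8
scene {'camera_matrix': [[424.605, 0.0, 285.137], [0.0, 424.605, 206.037], [0.0, 0.0, 1.0]], 'dist': [-0.058, 0.0, 0.0, 0.0, 0.0], 'R': [[-0.973, 0.232, 0.006], [0.196, 0.834, -0.515], [-0.125, -0.5, -0.857]], 't': [538.383, -33.935, 1142.827]}
top {'camera_matrix': [[463.075, 0.0, 271.865], [0.0, 463.075, 214.128], [0.0, 0.0, 1.0]], 'dist': [-0.125, 0.0, 0.0, 0.0, 0.0], 'R': [[-0.017, -1.0, -0.023], [-0.987, 0.02, -0.159], [0.159, 0.02, -0.987]], 't': [-19.949, 566.863, 854.107]}
wrist {'camera_matrix': [[306.286, 0.0, 281.986], [0.0, 306.286, 203.855], [0.0, 0.0, 1.0]], 'dist': [0.017, 0.0, 0.0, 0.0, 0.0], 'R': [[0.376, 0.927, -0.003], [0.889, -0.36, 0.284], [0.263, -0.109, -0.959]], 't': [-523.502, -37.149, 392.035]}
```

View pics/scene0.png

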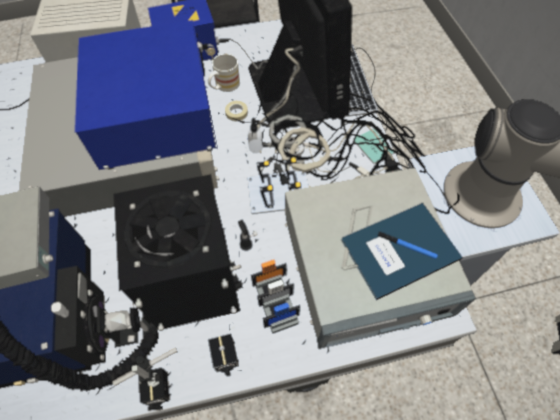

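View pics/top0.png

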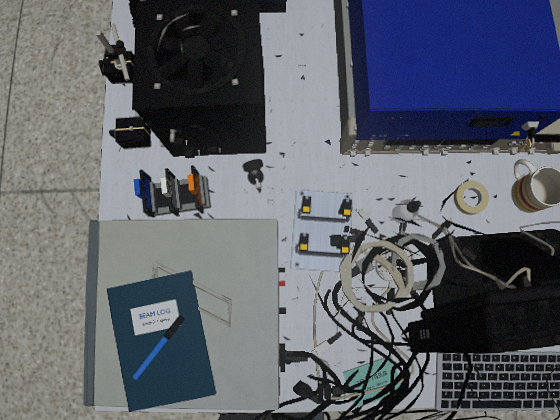

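The overhead view shows the caddy at about (175,190), with tabs blue (140,187), white (167,185) and amber (194,183). The station is at about (325,228) with four yellow marks, the lens post is at (254,175), and the dropper and tin are near (405,210).

```bash
cat > h.py <<'E'
import cv2, numpy as np
from plant import bot
def ray(m,px):
    p=cv2.undistortPoints(np.array([[px]],float),m["camera_matrix"],m["dist"])[0,0]
    R=np.array(m["R"]);t=np.array(m["t"]).ravel()
    d=R.T@np.array([p[0],p[1],1]); return -R.T@t, d/np.linalg.norm(d)
def onplane(m,px,z):
    c,d=ray(m,px); return c+d*(z-c[2])/d[2]
def tri(obs):
    A=np.zeros((3,3));b=np.zeros(3);L=[ray(m,p) for m,p in obs]
    for c,d in L:
        P=np.eye(3)-np.outer(d,d);A+=P;b+=P@c
    X=np.linalg.solve(A,b); return X,max(np.linalg.norm(np.cross(X-c,d)) for c,d in L)
def mask(im,lo,hi,roi=None,amin=6):
    hsv=cv2.cvtColor(im,cv2.COLOR_BGR2HSV);k=cv2.inRange(hsv,lo,hi)
    if roi: z=np.zeros_like(k);x0,y0,x1,y1=roi;z[y0:y1,x0:x1]=k[y0:y1,x0:x1];k=z
    n,l,s,c=cv2.connectedComponentsWithStats(k)
    return k,[(np.round(c[i],1).tolist(),s[i].tolist()) for i in range(1,n) if s[i][4]>=amin]
Y=((18,110,90),(35,255,255));O=((5,130,100),(17,255,255));B=((105,120,60),(125,255,255))
E
python3 - <<'E'
from h import *
for n,rois in [("top",[(290,180,365,275),(125,160,215,220)]),("scene",[(245,145,310,215),(245,250,310,335)])]:
    im=cv2.imread(f"pics/{n}0.png")
    print(n,"yel",mask(im,*Y,rois[0])[1]); print("or",mask(im,*O,rois[1])[1]); print("bl",mask(im,*B,rois[1])[1])
t=cv2.imread("pics/top0.png");s=cv2.imread("pics/scene0.png");w=cv2.imread("pics/wrist0.png")
f=lambda a,r,k:cv2.resize(a[r[1]:r[3],r[0]:r[2]],None,fx=k,fy=k,interpolation=cv2.INTER_CUBIC)
A=f(t,(120,155,220,222),4);C=f(s,(235,145,325,215),4);D=f(s,(235,245,325,335),3.3);F=f(t,(285,180,375,275),3.5)
out=np.zeros((600,800,3),np.uint8)
for a,x,y in [(A,0,0),(C,400,0),(D,0,270),(F,400,270)]:
    hh=min(a.shape[0],600-y);ww=min(a.shape[1],800-x);out[y:y+hh,x:x+ww]=a[:hh,:ww]
cv2.imwrite("pics/m1.png",out)
E
```

```text
top yel [([305.9, 208.6], [303, 206, 7, 6, 41]), ([346.8, 211.5], [344, 209, 7, 6, 40]), ([303.2, 246.5], [300, 244, 8, 6, 44]), ([344.9, 249.4], [342, 247, 7, 6, 41])]
or [([190.8, 183.5], [188, 175, 9, 19, 101])]
bl [([143.3, 191.1], [134, 178, 18, 31, 236])]
scene yel [([293.0, 159.4], [290, 157, 6, 6, 28]), ([265.9, 163.0], [263, 161, 6, 5, 22]), ([296.9, 184.5], [295, 182, 5, 6, 24]), ([269.2, 187.6], [267, 185, 5, 6, 23])]
or [([268.8, 270.7], [257, 261, 25, 21, 236])]
bl [([281.1, 312.5], [268, 303, 28, 22, 282])]
```

View pics/m1.png

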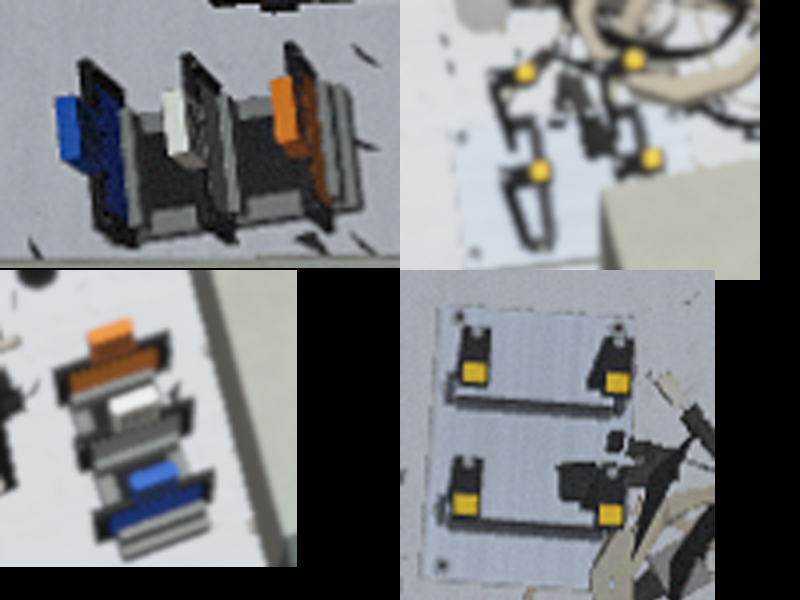

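View pics/wrist0.png

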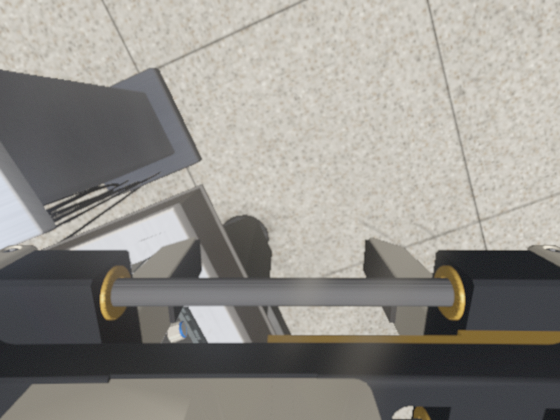

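The crops show the tabs, with orange nearest the station. The four yellow keeper tips and the dark lip lines are clear. The wrist view only uses the upper half of the picture, with the fingers at rows 240–310.

```bash
python3 - <<'E'
from h import *
np.set_printoptions(precision=1,suppress=True)
T=bot.camera_model("top");S=bot.camera_model("scene");W=bot.camera_model("wrist")
tp=[(305.9,208.6),(346.8,211.5),(303.2,246.5),(344.9,249.4)]
sp=[(265.9,163.0),(293,159.4),(269.2,187.6),(296.9,184.5)]
# scene mirrored: image right = -x.. check both pairings
import itertools
for t in tp:
    print(t,onplane(T,t,85),[ (tri([(T,t),(S,s)])[0].round(1).tolist(),round(tri([(T,t),(S,s)])[1],1)) for s in sp])
ti=cv2.imread("pics/top0.png");si=cv2.imread("pics/scene0.png")
# bright tab tops
for nm,lo,hi in [("or",(5,130,185),(17,255,255)),("bl",(100,120,165),(118,255,255)),("wh",(0,0,205),(40,70,255))]:
    a=mask(ti,lo,hi,(130,170,200,200))[1];b=mask(si,lo,hi,(245,250,310,335))[1];print(nm,a,b)
    for p in a:
        for q in b:
            if p[1][4]>20 and q[1][4]>20: print(tri([(T,p[0]),(S,q[0])]), onplane(T,p[0],118))
c=-np.array(W["R"]).T@np.array(W["t"]).ravel();print("wcam",c, W["R"][2])
print("caddy corners", [onplane(T,p,42) for p in [(210,182),(203,210),(146,215)]])
print("lens",onplane(T,(254,163),112),"drop",onplane(T,(405,210),125))
E
```

```text
(305.9, 208.6) [569.  -94.8  85. ] [([564.5, -94.7, 179.2], np.float64(12.6)), ([533.0, -80.2, 215.0], np.float64(15.4)), ([570.4, -95.4, 83.8], np.float64(1.3)), ([535.6, -76.8, 132.1], np.float64(29.2))]
(346.8, 211.5) [ 562.  -170.5   85. ] [([563.0, -171.1, 84.1], np.float64(0.9)), ([527.8, -146.6, 138.8], np.float64(29.4)), ([569.3, -180.7, -33.2], np.float64(13.6)), ([530.1, -148.5, 43.3], np.float64(46.7))]
(303.2, 246.5) [498.7 -87.8  85. ] [([533.1, -97.1, 163.5], np.float64(43.2)), ([502.0, -88.5, 182.8], np.float64(13.0)), ([535.1, -100.7, 55.9], np.float64(35.6)), ([500.7, -88.8, 83.2], np.float64(2.1))]
(344.9, 249.4) [ 491.7 -164.1   85. ] [([527.5, -180.3, 53.0], np.float64(35.0)), ([492.8, -164.5, 86.6], np.float64(1.3)), ([529.0, -196.8, -87.0], np.float64(24.9)), ([490.2, -174.4, -36.7], np.float64(12.9))]
or [([190.3, 181.8], [188, 175, 6, 15, 63])] [([267.9, 263.6], [262, 261, 13, 6, 47])]
(array([618.7, 115.3, 115.8]), np.float64(1.0111873293657816)) [617.2 115.2 118. ]
bl [] [([281.2, 306.7], [275, 303, 14, 8, 61])]
wh [] [([268.4, 260.8], [260, 258, 17, 8, 29])]
wcam [126.9 514.6 385.1] [ 0.3 -0.1 -1. ]
caddy corners [array([633.9,  91. ,  42. ]), array([577.9, 104.6,  42. ]), array([570.3, 218.6,  42. ])]
lens [651.2  -0.8 112. ] drop [ 556.  -268.9  125. ]
```

>>> {"name": "carry_out", "arguments": {
  "plan": [
    {"tx": 35,"ty": -27,"rz": 0.038},
    {"tx": 35,"ty": -27,"rz": 0.038},
    {"tx": 35,"ty": -27,"rz": 0.038},
    {"tx": 35,"ty": -27,"rz": 0.038},
    {"tx": 35,"ty": -27,"rz": 0.038},
    {"tx": 35,"ty": -27,"rz": 0.038},
    {"tx": 35,"ty": -27,"rz": 0.038},
    {"tx": 35,"ty": -27,"rz": 0.038},
    {"tx": 35,"ty": -27,"rz": 0.038},
    {"tx": 35,"ty": -27,"rz": 0.038},
    {"tx": 35,"ty": -27,"rz": 0.038},
    {"tx": 35,"ty": -27,"rz": 0.038}
  ],
  "gripper": 0.65
}}

```text
invalid input at $.plan[0]: expected keys tx, ty, tz, rx, ry, rz
```

```bash
python3 - <<'E'
from h import *
import pickle
np.set_printoptions(precision=1,suppress=True)
o=bot.get_obs();m=bot.camera_model("wrist");im=bot.capture("wrist")[...,::-1];cv2.imwrite("pics/w1.png",im);pickle.dump(m,open("w1.pkl","wb"))
print(o["tool_pos"],np.round(o["tcp_rot"],3),o["grip_width"],np.round(o["joint_positions"],3))
T=bot.camera_model("top")
print("box",onplane(T,(372,108),300),onplane(T,(357,138),120),onplane(T,(341,150),0),onplane(T,(341,150),100))
E
```

```text
[197.4 486.2 226.2] [-3.1 -0.   2.8] 91.96536862454465 [ 1.   0.3  1.5  0.   1.3 -0.1]
box [ 677.9 -183.5  300. ] [ 692.4 -190.6  120. ] [ 706.5 -176.5    0. ] [ 676.1 -162.8  100. ]
```

View pics/w1.png

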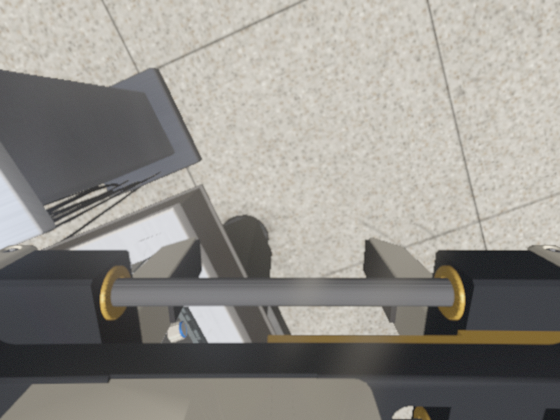

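The move was refused because every row needs all six keys. The wrist picture is unchanged, still showing floor and cart. Resending the move.

>>> {"name": "carry_out", "arguments": {
  "plan": [
    {"tx": 35,"ty": -27,"tz": 0,"rx": 0,"ry": 0,"rz": 0.038},
    {"tx": 35,"ty": -27,"tz": 0,"rx": 0,"ry": 0,"rz": 0.038},
    {"tx": 35,"ty": -27,"tz": 0,"rx": 0,"ry": 0,"rz": 0.038},
    {"tx": 35,"ty": -27,"tz": 0,"rx": 0,"ry": 0,"rz": 0.038},
    {"tx": 35,"ty": -27,"tz": 0,"rx": 0,"ry": 0,"rz": 0.038},
    {"tx": 35,"ty": -27,"tz": 0,"rx": 0,"ry": 0,"rz": 0.038},
    {"tx": 35,"ty": -27,"tz": 0,"rx": 0,"ry": 0,"rz": 0.038},
    {"tx": 35,"ty": -27,"tz": 0,"rx": 0,"ry": 0,"rz": 0.038},
    {"tx": 35,"ty": -27,"tz": 0,"rx": 0,"ry": 0,"rz": 0.038},
    {"tx": 35,"ty": -27,"tz": 0,"rx": 0,"ry": 0,"rz": 0.038},
    {"tx": 35,"ty": -27,"tz": 0,"rx": 0,"ry": 0,"rz": 0.038},
    {"tx": 35,"ty": -27,"tz": 0,"rx": 0,"ry": 0,"rz": 0.038}
  ],
  "gripper": 0.65
}}

```text
time: 1.4
tool_pos: [618.7, 161.1, 226.5]
tcp_rot: [3.141, -0.0, -3.07]
contact_force: [0.6, -0.1, 0.8]
grip_width: 32.3
finger_force: 0.0
```

```bash
cat > snap.py <<'E'
from h import *
import pickle,sys
np.set_printoptions(precision=3,suppress=True)
n=sys.argv[1];o=bot.get_obs();m=bot.camera_model("wrist");im=bot.capture("wrist")[...,::-1];cv2.imwrite(f"pics/{n}.png",im);pickle.dump((m,o),open(n+".pkl","wb"))
print(o["time"],o["tool_pos"],o["tcp_rot"],o["grip_width"],o["joint_positions"],o["contact_force"])
E
python3 snap.py w2
```

```text
1.4 [618.675 161.085 226.459] [ 3.141 -0.    -3.07 ] 32.29433986111735 [ 0.135  0.558  1.177  0.     1.407 -1.508] [ 0.572 -0.089  0.815]
```

View pics/w2.png

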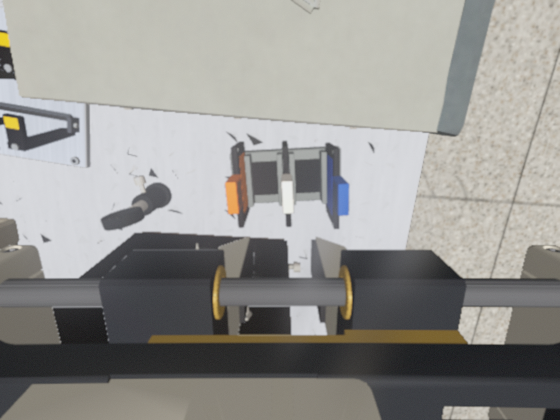

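The wrist view shows the caddy from above: orange tab at (235,195), white at (288,194), blue at (341,197), lens post at (155,195), and the station's left corner at (85,165).

```bash
python3 - <<'E'
from h import *
import pickle
np.set_printoptions(precision=1,suppress=True)
W=pickle.load(open("w2.pkl","rb"))[0];T=bot.camera_model("top");S=bot.camera_model("scene")
w=cv2.imread("pics/w2.png");t=cv2.imread("pics/top0.png");s=cv2.imread("pics/scene0.png")
hsv=lambda i:cv2.cvtColor(i,cv2.COLOR_BGR2HSV)
for r in (176,180,190,200,210,214,218): print(r,hsv(w)[r,222:250,2].tolist(),hsv(w)[r,222:250,0].tolist())
print("blue row195",hsv(w)[195,325:352,2].tolist()); print("white",hsv(w)[195,278:298,2].tolist())
print("top blue"); 
for r in (180,185,190): print(hsv(t)[r,132:150].tolist())
for nm,lo,hi,roi in [("or",(4,130,130),(17,255,255),(215,165,260,225)),("bl",(100,120,120),(125,255,255),(320,165,360,225)),("wh",(0,0,190),(60,60,255),(278,165,298,225))]:
    k,c=mask(w,lo,hi,roi);
    r=[cv2.minAreaRect(np.argwhere(k)[:,::-1].astype(np.float32))];print(nm,c,r, onplane(W,r[0][0],119))
E
```

```text
176 [219, 217, 213, 201, 190, 183, 178, 175, 173, 167, 164, 164, 163, 163, 163, 163, 161, 159, 164, 158, 147, 142, 140, 141, 155, 169, 172, 169] [114, 113, 114, 113, 120, 114, 120, 0, 7, 8, 8, 9, 9, 8, 9, 9, 9, 9, 10, 10, 10, 10, 10, 10, 17, 50, 60, 45]
180 [219, 219, 219, 213, 197, 178, 165, 163, 162, 162, 162, 165, 165, 162, 158, 150, 140, 127, 123, 130, 136, 142, 140, 138, 150, 164, 170, 169] [114, 113, 108, 120, 173, 6, 8, 9, 8, 8, 9, 8, 9, 8, 8, 9, 7, 8, 7, 8, 9, 10, 10, 9, 14, 60, 45, 60]
190 [218, 220, 215, 222, 230, 235, 236, 236, 235, 235, 236, 236, 236, 230, 201, 146, 114, 110, 113, 127, 134, 137, 141, 140, 135, 149, 166, 168] [114, 110, 150, 7, 14, 16, 16, 16, 16, 16, 16, 16, 16, 15, 12, 8, 6, 5, 6, 7, 8, 8, 9, 9, 9, 12, 50, 45]
200 [218, 217, 219, 215, 221, 230, 235, 236, 236, 236, 236, 236, 235, 235, 229, 200, 146, 113, 108, 113, 133, 142, 139, 140, 139, 137, 149, 165] [113, 113, 110, 160, 7, 13, 15, 16, 16, 15, 16, 16, 16, 16, 15, 12, 8, 6, 7, 6, 9, 10, 9, 10, 10, 10, 14, 30]
210 [217, 216, 205, 190, 182, 204, 226, 235, 235, 235, 235, 235, 235, 235, 235, 229, 201, 144, 
[... 1590 characters left out ...]
2, 159], [110, 214, 160], [109, 204, 161], [109, 211, 158], [109, 203, 162], [111, 198, 160], [104, 248, 36], [109, 130, 47], [116, 114, 47], [119, 144, 39], [116, 119, 30], [110, 205, 56], [115, 165, 82], [114, 219, 70], [113, 166, 77], [111, 255, 66]]
or [([232.2, 197.0], [226, 181, 13, 33, 321])] [((232.21951293945312, 196.97561645507812), (31.804283142089844, 10.15970230102539), 83.6598129272461)] [618.2 115.1 119. ]
bl [([342.9, 198.3], [338, 184, 10, 30, 276])] [((342.5, 198.5), (29.0, 9.0), 90.0)] [612.4 214.3 119. ]
wh [([287.1, 196.9], [281, 181, 13, 33, 373])] [((287.1577453613281, 196.97010803222656), (32.37566375732422, 11.488138198852539), 87.39744567871094)] [614.6 164.4 119. ]
```

```bash
python3 - <<'E'
from h import *
import pickle
np.set_printoptions(precision=3,suppress=True)
W=pickle.load(open("w2.pkl","rb"))[0];T=bot.camera_model("top");S=bot.camera_model("scene")
w=cv2.imread("pics/w2.png");t=cv2.imread("pics/top0.png");s=cv2.imread("pics/scene0.png")
for nm,L in [("or",[((10,130,200),(20,255,255)),((5,130,185),(17,255,255)),((5,130,185),(17,255,255))]),("bl",[((100,120,175),(125,255,255)),((100,120,140),(125,255,255)),((100,120,165),(125,255,255))]),("wh",[((0,0,205),(100,60,255)),None,None])]:
    R=[]
    for cam,im,l,roi in zip((W,T,S),(w,t,s),L,[(215 if nm=="or" else 275,165,250 if nm=="or" else 300 if nm=="wh" else 360,225) if nm!="bl" else (330,165,360,225),(130,170,200,200),(245,250,310,335)]):
        if l is None: continue
        k,c=mask(im,*l,roi,20); R.append((cam,c[0][0])); pts=np.argwhere(k)[:,::-1]
        if cam is W:
            q=np.array([onplane(W,p.astype(float),118)[:2] for p in pts])
            e,v=np.linalg.eigh(np.cov(q.T)); print(nm,"dir",v[:,1]*np.sign(v[0,1]),"len",np.sqrt(12*e),"mean",q.mean(0))
        print(c)
    if len(R)>1: print("WT",tri(R[:2]),"WTS",tri(R), "TS",tri(R[1:]))
# slot/caddy ribs top (z42): frame sides lines and lens
E
```

```text
or dir [0.992 0.123] len [ 8.854 29.246] mean [618.658 114.685]
[([232.0, 197.1], [226, 182, 13, 32, 306])]
[([190.3, 181.8], [188, 175, 6, 15, 63])]
[([267.9, 263.6], [262, 261, 13, 6, 47])]
WT (array([617.407, 114.959, 119.946]), np.float64(0.6301941334950948)) WTS (array([618.783, 115.016, 116.232]), np.float64(1.264868006230821)) TS (array([618.68, 115.27, 115.83]), np.float64(1.0111873293657816))
bl dir [0.989 0.148] len [ 8.29  28.435] mean [612.539 214.861]
[([342.9, 198.3], [338, 184, 10, 30, 276])]
[([136.4, 186.3], [134, 179, 6, 16, 78])]
[([281.2, 306.7], [275, 303, 14, 8, 61])]
WT (array([609.836, 212.786, 126.652]), np.float64(0.40851095694521594)) WTS (array([612.478, 214.866, 118.158]), np.float64(1.2005027955889795)) TS (array([612.485, 214.886, 118.21 ]), np.float64(1.199203691967562))
wh dir [0.993 0.122] len [ 9.709 30.326] mean [615.032 164.509]
[([287.2, 197.0], [282, 181, 12, 33, 343])]
```

>>> {"name": "carry_out", "arguments": {
  "plan": [
    {"tx": 0,"ty": -23,"tz": 0,"rx": 0,"ry": 0,"rz": 0.017},
    {"tx": 0,"ty": -23,"tz": 0,"rx": 0,"ry": 0,"rz": 0.017},
    {"tx": 0,"ty": 0,"tz": -35,"rx": 0,"ry": 0,"rz": 0},
    {"tx": 0,"ty": 0,"tz": -35,"rx": 0,"ry": 0,"rz": 0},
    {"tx": 0,"ty": 0,"tz": -30,"rx": 0,"ry": 0,"rz": 0},
    {"tx": 0,"ty": 0,"tz": -20,"rx": 0,"ry": 0,"rz": 0},
    {"tx": 0,"ty": 0,"tz": -14,"rx": 0,"ry": 0,"rz": 0},
    {"tx": 0,"ty": 0,"tz": 0,"rx": 0,"ry": 0,"rz": 0},
    {"tx": 0,"ty": 0,"tz": 0,"rx": 0,"ry": 0,"rz": 0}
  ]
}}

```text
time: 2.35
tool_pos: [618.0, 116.6, 93.4]
tcp_rot: [3.142, 0.001, -3.037]
contact_force: [0.6, -0.4, 0.5]
grip_width: 31.9
finger_force: 0.0
```

>>> {"name": "carry_out", "arguments": {
  "plan": [
    {"tx": 0,"ty": 0,"tz": 0,"rx": 0,"ry": 0,"rz": 0},
    {"tx": 0,"ty": 0,"tz": 0,"rx": 0,"ry": 0,"rz": 0},
    {"tx": 0,"ty": 0,"tz": 0,"rx": 0,"ry": 0,"rz": 0},
    {"tx": 0,"ty": 0,"tz": 0,"rx": 0,"ry": 0,"rz": 0},
    {"tx": 0,"ty": 0,"tz": 0,"rx": 0,"ry": 0,"rz": 0},
    {"tx": 0,"ty": 0,"tz": 0,"rx": 0,"ry": 0,"rz": 0}
  ],
  "gripper": 1
}}

```text
time: 2.95
tool_pos: [618.0, 116.3, 93.5]
tcp_rot: [-3.141, 0.001, -3.037]
contact_force: [-0.9, -0.8, 5.4]
grip_width: 9.7
finger_force: 29.9
```

>>> {"name": "carry_out", "arguments": {
  "plan": [
    {"tx": 0,"ty": 0,"tz": 15,"rx": 0,"ry": 0,"rz": 0},
    {"tx": 0,"ty": 0,"tz": 25,"rx": 0,"ry": 0,"rz": 0},
    {"tx": 0,"ty": 0,"tz": 36,"rx": 0,"ry": 0,"rz": 0},
    {"tx": 0,"ty": 0,"tz": 36,"rx": 0,"ry": 0,"rz": 0},
    {"tx": 0,"ty": 0,"tz": 34,"rx": 0,"ry": 0,"rz": 0},
    {"tx": -30,"ty": 0,"tz": 0,"rx": 0,"ry": 0,"rz": 0},
    {"tx": -40,"ty": 0,"tz": 0,"rx": 0,"ry": 0,"rz": 0},
    {"tx": -18,"ty": 0,"tz": 0,"rx": 0,"ry": 0,"rz": 0}
  ]
}}

```text
time: 3.75
tool_pos: [526.6, 116.7, 238.4]
tcp_rot: [3.141, -0.002, -3.037]
contact_force: [-0.3, 0.1, -0.5]
grip_width: 10.3
finger_force: 29.9
```

>>> {"name": "carry_out", "arguments": {
  "plan": [
    {"tx": 0,"ty": -26,"tz": 0,"rx": 0,"ry": 0,"rz": -0.1475},
    {"tx": 0,"ty": -26,"tz": 0,"rx": 0,"ry": 0,"rz": -0.1475},
    {"tx": 0,"ty": -26,"tz": 0,"rx": 0,"ry": 0,"rz": -0.1475},
    {"tx": 0,"ty": -26,"tz": 0,"rx": 0,"ry": 0,"rz": -0.1475},
    {"tx": 0,"ty": -26,"tz": 0,"rx": 0,"ry": 0,"rz": -0.1475},
    {"tx": 0,"ty": -26,"tz": 0,"rx": 0,"ry": 0,"rz": -0.1475},
    {"tx": 0,"ty": -26,"tz": 0,"rx": 0,"ry": 0,"rz": -0.1475},
    {"tx": 0,"ty": -26,"tz": 0,"rx": 0,"ry": 0,"rz": -0.1475},
    {"tx": 0,"ty": -26,"tz": 0,"rx": 0,"ry": 0,"rz": -0.1475},
    {"tx": 0,"ty": -26,"tz": 0,"rx": 0,"ry": 0,"rz": -0.1475},
    {"tx": 0,"ty": -26,"tz": 0,"rx": 0,"ry": 0,"rz": -0.1475},
    {"tx": 0,"ty": -26,"tz": 0,"rx": 0,"ry": 0,"rz": -0.1475}
  ]
}}

```text
time: 4.95
tool_pos: [529.2, -196.4, 238.2]
tcp_rot: [-3.141, -0.001, 1.47]
contact_force: [-0.3, -0.8, 0.0]
grip_width: 10.0
finger_force: 29.9
```

```bash
python3 snap.py w3; python3 - <<'E'
from h import *
print(mask(cv2.imread("pics/w3.png"),*Y,(0,0,560,260))[1])
E
```

```text
4.95 [ 529.242 -196.36   238.244] [-3.141 -0.001  1.47 ] 10.003402465614322 [-0.491  0.407  1.393  0.     1.343 -0.39 ] [-0.331 -0.795  0.03 ]
[([239.0, 80.7], [234, 74, 11, 14, 148]), ([314.0, 80.5], [309, 74, 11, 14, 153]), ([242.8, 162.1], [238, 156, 11, 13, 134]), ([312.0, 161.5], [307, 156, 11, 12, 131]), ([276.5, 258.5], [274, 257, 6, 3, 6])]
```

View pics/w3.png

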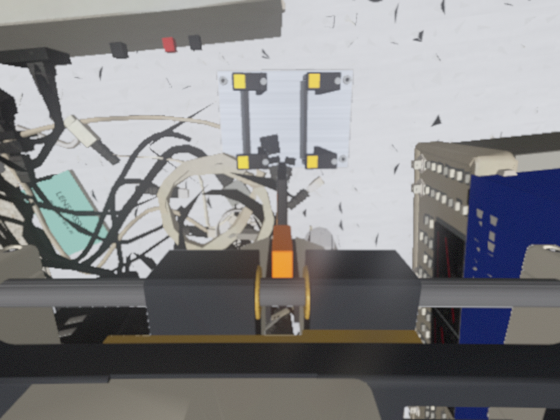

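The view shows the station from above, with marks at (239,81), (314,81), (243,162) and (312,162). The base plate runs from about (218,70) to (353,168), and the lip lines are at columns ~245 and ~305. The orange tab sits square in the pads at (282,250).

```bash
python3 - <<'E'
from h import *
import pickle
np.set_printoptions(precision=1,suppress=True,linewidth=200)
W,o=pickle.load(open("w3.pkl","rb"));T=bot.camera_model("top");S=bot.camera_model("scene")
w=cv2.imread("pics/w3.png");g=cv2.cvtColor(w,cv2.COLOR_BGR2GRAY)
wp=[(314,80.5),(312,161.5),(239,80.7),(242.8,162.1)]
tp=[(305.9,208.6),(346.8,211.5),(303.2,246.5),(344.9,249.4)];sp=[(269.2,187.6),(265.9,163.0),(296.9,184.5),(293,159.4)]
for a,b,c in zip(wp,tp,sp): print("W85",onplane(W,a,85),"WT",tri([(W,a),(T,b)]),"WTS",tri([(W,a),(T,b),(S,c)]))
for r in (105,120,130): print(r,"L",g[r,212:256].tolist(),"\n  R",g[r,296:360].tolist())
for c in (270,290): print(c,g[60:82,c].tolist(),g[155,c],g[160:180,c].tolist())
E
```

```text
W85 [570.7 -94.8  85. ] WT (array([570.5, -94.7,  80.5]), np.float64(0.7252378044358456)) WTS (array([570.5, -95. ,  84.5]), np.float64(1.3810727191817787))
W85 [ 563.2 -171.2   85. ] WT (array([ 564.2, -172.8,   72.5]), np.float64(0.43845742969434554)) WTS (array([ 563.1, -171.2,   84. ]), np.float64(1.0305641532727359))
W85 [500.  -87.8  85. ] WT (array([499.2, -87.7,  81.1]), np.float64(0.3965141679529545)) WTS (array([500.5, -88.2,  84.5]), np.float64(2.4803789545613433))
W85 [ 492.9 -164.7   85. ] WT (array([ 492.1, -165.1,   79.9]), np.float64(0.28187232392935835)) WTS (array([ 492.9, -164.5,   86.5]), np.float64(1.3833522339734243))
105 L [212, 213, 214, 214, 214, 212, 210, 212, 216, 218, 218, 218, 218, 217, 217, 217, 218, 217, 217, 217, 217, 218, 216, 216, 216, 216, 217, 214, 193, 156, 131, 123, 116, 113, 111, 110, 137, 189, 212, 216, 215, 215, 214, 214] 
  R [210, 210, 208, 192, 157, 131, 125, 121, 112, 110, 123, 164, 197, 209, 210, 210, 209, 209, 210, 210, 210, 210, 210, 210, 210, 210, 209, 211, 211, 210, 211, 211, 211, 211, 211, 210, 212, 212, 211, 211, 211, 212, 212, 212,
[... 936 characters left out ...]
 137, 183, 207, 211, 210, 210, 210, 210, 211, 210, 210, 211, 210, 210, 211, 211, 211, 212, 211, 210, 211, 211, 212, 212, 211, 212, 212, 212, 212, 213, 212, 213, 213, 213, 213, 213, 213, 214, 214, 214, 215, 214, 212, 205, 205, 214, 216, 216, 216, 216, 216, 216, 216, 216]
270 [214, 214, 214, 213, 214, 214, 215, 213, 208, 196, 204, 209, 212, 215, 215, 214, 214, 214, 213, 213, 209, 210] 194 [87, 86, 85, 123, 184, 197, 164, 118, 102, 109, 118, 123, 127, 143, 168, 180, 177, 147, 100, 80]
290 [214, 213, 215, 214, 214, 213, 212, 213, 209, 198, 199, 208, 210, 213, 214, 212, 212, 212, 212, 211, 208, 209] 213 [90, 90, 89, 87, 128, 182, 186, 148, 104, 97, 100, 108, 110, 104, 96, 112, 158, 178, 186, 200]
```

```bash
python3 - <<'E'
from h import *
import pickle
np.set_printoptions(precision=1,suppress=True,linewidth=200)
W,o=pickle.load(open("w3.pkl","rb"));T=bot.camera_model("top");t=cv2.imread("pics/top0.png")
yaw=-0.0955;c,s=np.cos(yaw),np.sin(yaw);R=np.array([[c,-s],[s,c]])
C=np.array([531.7,-129.7])
loc=lambda m,p,z:(R.T@(onplane(m,p,z)[:2]-C))
m=[(314,80.5),(312,161.5),(239,80.7),(242.8,162.1)]
for z in (85,87.5): print("marks",z,[loc(W,p,z) for p in m])
print("base L",loc(W,(218.2,105),10),"R",loc(W,(350.5,120),10),loc(W,(349.3,130),10),"top",loc(W,(270,69),10),loc(W,(290,69.4),10))
print("lipF left z19",loc(W,(241,120),19),"right z10",loc(W,(249,120),10),loc(W,(249,120),19))
print("lipR left z10",loc(W,(299.5,120),10),loc(W,(299.5,120),19),"right z19",loc(W,(306.5,120),19))
g=cv2.cvtColor(t,cv2.COLOR_BGR2GRAY)
for col in (318,328): print(col,g[180:280,col].tolist())
for row in (200,230,262): print(row,g[row,288:300].tolist(),g[row,348:362].tolist())
E
```

```text
marks 85 [array([35.4, 38.5]), array([ 35.4, -38.3]), array([-35.6,  38.7]), array([-35.3, -38.5])]
marks 87.5 [array([35.2, 38.3]), array([ 35.1, -37.9]), array([-35.3,  38.4]), array([-35. , -38.2])]
base L [-71.6  18.7] R [88.3  0.5] [ 87.5 -11.3] top [-8.7 58.1] [14.5 57.6]
lipF left z19 [-43.9   1.5] right z10 [-35.3   1.2] [-34.4   1.4]
lipR left z10 [26.2  0.9] [25.7  1.1] right z19 [34.1  1.1]
318 [165, 168, 170, 170, 168, 168, 170, 170, 167, 172, 157, 142, 172, 170, 169, 167, 169, 164, 167, 168, 165, 167, 167, 162, 165, 164, 165, 167, 164, 162, 164, 165, 160, 162, 163, 168, 143, 59, 63, 73, 92, 137, 166, 162, 161, 162, 163, 161, 161, 163, 165, 166, 164, 164, 165, 166, 170, 170, 171, 170, 167, 166, 166, 167, 167, 172, 171, 169, 169, 172, 170, 134, 53, 64, 70, 96, 148, 173, 168, 168, 168, 168, 169, 170, 168, 169, 167, 166, 169, 157, 160, 173, 173, 170, 172, 169, 173, 175, 143, 118]
328 [171, 171, 168, 170, 170, 173, 172, 170, 173, 166, 169, 166, 155, 164, 165, 164, 165, 164, 164, 161, 162, 164, 160, 160, 163, 161, 162, 161, 160, 162, 163, 160, 163, 160, 162, 160, 156, 112, 50, 61, 73, 99, 150, 167, 163, 164, 164, 162, 163, 165, 163, 161, 168, 167, 164, 168, 168, 168, 167, 169, 167, 166, 168, 173, 168, 169, 167, 172, 167, 171, 168, 158, 112, 52, 69, 72, 105, 157, 174, 170, 171, 172, 172, 167, 170, 171, 170, 172, 171, 175, 149, 153, 168, 165, 169, 165, 163, 163, 170, 167]
200 [171, 167, 171, 172, 169, 169, 168, 153, 159, 171, 169, 168] [146, 64, 39, 57, 152, 170, 173, 167, 170, 171, 172, 173, 172, 170]
230 [167, 170, 167, 170, 167, 157, 160, 168, 168, 166, 167, 165] [34, 180, 65, 51, 52, 54, 53, 41, 45, 46, 56, 64, 142, 137]
262 [170, 169, 143, 154, 174, 175, 175, 148, 136, 146, 158, 167] [147, 146, 147, 90, 152, 146, 141, 93, 105, 117, 114, 119, 118, 117]
```

```bash
python3 - <<'E'
from h import *
import pickle
np.set_printoptions(precision=1,suppress=True,linewidth=200)
W,o=pickle.load(open("w3.pkl","rb"));T=bot.camera_model("top")
w=cv2.imread("pics/w3.png");t=cv2.imread("pics/top0.png")
for a,b in [((416,146),(341,150)),((472,168),(357,138)),((472,168),(372,108)),((485,157),(341,150)),((416,146),(357,138))]: print(a,b,tri([(W,a),(T,b)]))
k,c=mask(w,(112,150,40),(128,255,255),(400,100,560,250),50);p=np.argwhere(k)[:,::-1];print("w blue",c,"leftmost",p[p[:,0].argmin()],"topmost",p[p[:,1].argmin()])
k,c=mask(t,(110,150,40),(128,255,255),(330,0,560,160),300);p=np.argwhere(k)[:,::-1];print("t",c,"leftmost per row",[ (r,p[p[:,1]==r][:,0].min()) for r in (10,50,90,105,110,120,130) if (p[:,1]==r).any()])
E
```

```text
(416, 146) (341, 150) (array([ 714.1, -181.2,  -25.3]), np.float64(1.162694543380617))
(472, 168) (357, 138) (array([ 680.2, -180.4,  158.8]), np.float64(3.4008066333526434))
(472, 168) (372, 108) (array([ 848.2, -258.2, -120.9]), np.float64(14.799854000805182))
(485, 157) (341, 150) (array([ 627.5, -145.3,  257.4]), np.float64(4.056226401000433))
(416, 146) (357, 138) (array([ 774.3, -219.1, -150.4]), np.float64(19.420897775499032))
w blue [([515.7, 209.9], [466, 169, 94, 81, 6311])] leftmost [466 248] topmost [558 169]
t [([457.8, 65.1], [348, 0, 212, 140, 25836])] leftmost per row [(10, np.int64(349)), (50, np.int64(352)), (90, np.int64(355)), (105, np.int64(356)), (110, np.int64(357)), (120, np.int64(356)), (130, np.int64(357))]
```

>>> {"name": "carry_out", "arguments": {
  "plan": [
    {"tx": -5.8,"ty": 23.4,"tz": 0,"rx": -0.0111,"ry": -0.1158,"rz": 0},
    {"tx": -5.8,"ty": 23.4,"tz": 0,"rx": -0.0111,"ry": -0.1158,"rz": 0},
    {"tx": -5.8,"ty": 23.4,"tz": 0,"rx": -0.0111,"ry": -0.1158,"rz": 0.005},
    {"tx": 0,"ty": 0,"tz": -32,"rx": 0,"ry": 0,"rz": 0},
    {"tx": 0,"ty": 0,"tz": -32,"rx": 0,"ry": 0,"rz": 0},
    {"tx": 0,"ty": 0,"tz": 0,"rx": 0,"ry": 0,"rz": 0},
    {"tx": 0,"ty": 0,"tz": 0,"rx": 0,"ry": 0,"rz": 0}
  ]
}}

```text
time: 5.7
tool_pos: [512.3, -125.3, 174.9]
tcp_rot: [2.793, 0.0, 1.481]
contact_force: [0.8, 0.3, -0.1]
grip_width: 9.6
finger_force: 29.9
```

```bash
cat > st.py <<'E'
from h import *
from scipy.spatial.transform import Rotation as Ro
import sys
np.set_printoptions(precision=2,suppress=True)
B={"r":np.array([574.7,-133.8,10]),"f":np.array([505.0,-127.1,10])}[sys.argv[1]];d=float(sys.argv[2])
o=bot.get_obs();p=np.array(o["tool_pos"]);Rm=Ro.from_euler("xyz",o["tcp_rot"]).as_matrix()
S=Ro.from_euler("z",-0.0955).as_matrix()
u=-Rm[:,2];foot=S.T@(p+Rm[:,2]*d-B);ul=S.T@u;yl=S.T@Rm[:,1]
print("t",o["time"],"foot local",foot,"back tilt deg",np.degrees(np.arctan2(ul[0],ul[2])),"side deg",np.degrees(ul[1]),"yaw err",yl[1],"F",np.array(o["contact_force"]),"w",o["grip_width"])
# targets: th (deg back +), X,Z of foot -> TCP
for a in sys.argv[3:]:
    th,X,Y,Z=map(float,a.split(","));th=np.radians(th)
    q=B+S@(np.array([X+d*np.sin(th),Y,Z+d*np.cos(th)])); print(a,"TCP",q,"delta",q-p)
E
python3 st.py r 73.5 -20,-38.2,1.5,95 -20,-4,1.5,3 -20,-4,1.5,1.2 -10,-3.6,1.5,0.8 0,-3.3,1.5,0.5 5,-3,1.5,.6
```

```text
t 5.7 foot local [-37.86   2.65  95.85] back tilt deg -19.954274284064923 side deg -0.10797080987161217 yaw err 0.005354965683221449 F [ 0.75  0.29 -0.05] w 9.597619730809694
-20,-38.2,1.5,95 TCP [ 511.79 -126.27  174.07] delta [-0.49 -0.97 -0.87]
-20,-4,1.5,3 TCP [ 545.84 -129.53   82.07] delta [ 33.56  -4.23 -92.87]
-20,-4,1.5,1.2 TCP [ 545.84 -129.53   80.27] delta [ 33.56  -4.23 -94.67]
-10,-3.6,1.5,0.8 TCP [ 558.55 -130.75   83.18] delta [ 46.27  -5.44 -91.75]
0,-3.3,1.5,0.5 TCP [ 571.56 -131.99   84.  ] delta [ 59.28  -6.69 -90.94]
5,-3,1.5,.6 TCP [ 578.23 -132.63   83.82] delta [ 65.95  -7.33 -91.12]
```

>>> {"name": "carry_out", "arguments": {
  "plan": [
    {"tx": 6.8,"ty": -1,"tz": -18,"rx": 0,"ry": 0,"rz": 0},
    {"tx": 7.5,"ty": -1,"tz": -20,"rx": 0,"ry": 0,"rz": 0},
    {"tx": 7.5,"ty": -1,"tz": -20,"rx": 0,"ry": 0,"rz": 0},
    {"tx": 7.2,"ty": -1,"tz": -20,"rx": 0,"ry": 0,"rz": 0},
    {"tx": 3,"ty": -0.2,"tz": -9,"rx": 0,"ry": 0,"rz": 0},
    {"tx": 1.5,"ty": 0,"tz": -4,"rx": 0,"ry": 0,"rz": 0},
    {"tx": 0,"ty": 0,"tz": 0,"rx": 0,"ry": 0,"rz": 0},
    {"tx": 0,"ty": 0,"tz": 0,"rx": 0,"ry": 0,"rz": 0}
  ]
}}

```text
time: 6.5
tool_pos: [546.1, -129.8, 84.9]
tcp_rot: [2.791, 0.001, 1.481]
contact_force: [-0.5, 0.0, -1.0]
grip_width: 9.6
finger_force: 29.9
```

```bash
python3 st.py r 73.5 -20,-4,1.5,1.2; python3 - <<'E'
from h import *
a=bot.capture("wrist")[...,::-1];b=bot.capture("top")[...,::-1]
b=cv2.resize(b[180:280,270:370],(400,400),interpolation=cv2.INTER_CUBIC)
cv2.imwrite("pics/c1.png",np.hstack([cv2.resize(a[100:300,180:380],(400,400)),b]))
E
```

```text
t 6.5 foot local [-3.56  1.34  5.83] back tilt deg -20.09241322740214 side deg -0.05480822462038373 yaw err 0.005459798501932218 F [-0.52  0.02 -1.02] w 9.639487143692373
-20,-4,1.5,1.2 TCP [ 545.84 -129.53   80.27] delta [-0.3   0.26 -4.59]
```

View pics/c1.png

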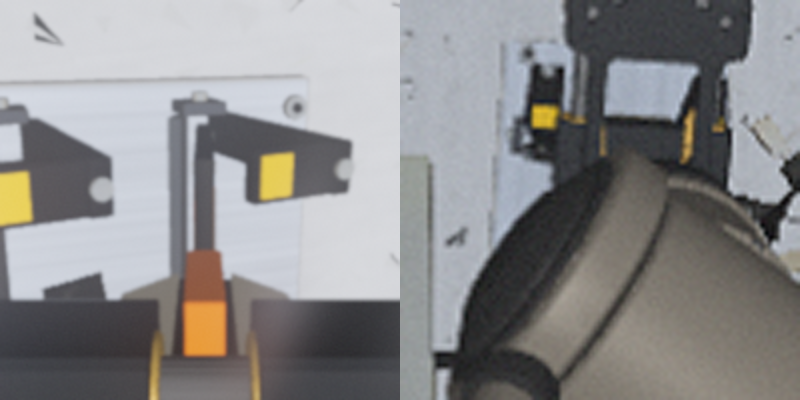

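The wrist crop shows the plate's side edge dropping in just behind the lip strip and clear in front of the keeper. Setting the foot down now.

>>> {"name": "carry_out", "arguments": {
  "plan": [
    {"tx": 0,"ty": 0,"tz": -2,"rx": 0,"ry": 0,"rz": 0},
    {"tx": 0,"ty": 0,"tz": -1.5,"rx": 0,"ry": 0,"rz": 0},
    {"tx": 0,"ty": 0,"tz": -1,"rx": 0,"ry": 0,"rz": 0},
    {"tx": 0,"ty": 0,"tz": 0,"rx": 0,"ry": 0,"rz": 0},
    {"tx": 0,"ty": 0,"tz": 0,"rx": 0,"ry": 0,"rz": 0}
  ]
}}

```text
time: 7.1
tool_pos: [545.8, -129.6, 80.0]
tcp_rot: [2.792, 0.001, 1.481]
contact_force: [-3.8, 0.9, 7.0]
grip_width: 9.7
finger_force: 30.0
```

```bash
python3 st.py r 73.5 -10,-3.6,1.5,1 0,-3.3,1.5,0.7 5,-3,1.5,.8
```

```text
t 7.1 foot local [-4.01  1.49  0.92] back tilt deg -20.054216195181795 side deg -0.06870888724216767 yaw err 0.0054023894065403965 F [-3.8   0.89  7.  ] w 9.742328354239511
-10,-3.6,1.5,1 TCP [ 558.55 -130.75   83.38] delta [12.8  -1.13  3.42]
0,-3.3,1.5,0.7 TCP [ 571.56 -131.99   84.2 ] delta [25.8  -2.37  4.24]
5,-3,1.5,.8 TCP [ 578.23 -132.63   84.02] delta [32.48 -3.01  4.06]
```

>>> {"name": "carry_out", "arguments": {
  "plan": [
    {"tx": 5.9,"ty": -0.6,"tz": 2.3,"rx": 0.0083,"ry": 0.0868,"rz": 0},
    {"tx": 6.4,"ty": -0.6,"tz": 1.3,"rx": 0.0083,"ry": 0.0868,"rz": 0},
    {"tx": 6.5,"ty": -0.6,"tz": 0.8,"rx": 0.0083,"ry": 0.0868,"rz": 0},
    {"tx": 6.5,"ty": -0.6,"tz": 0.1,"rx": 0.0083,"ry": 0.0868,"rz": 0},
    {"tx": 0,"ty": 0,"tz": 0,"rx": 0,"ry": 0,"rz": 0},
    {"tx": 0,"ty": 0,"tz": 0,"rx": 0,"ry": 0,"rz": 0}
  ]
}}

```text
time: 7.7
tool_pos: [570.9, -132.0, 83.3]
tcp_rot: [3.14, -0.001, 1.481]
contact_force: [0.1, 0.0, 1.2]
grip_width: 9.7
finger_force: 30.0
```

```bash
python3 st.py r 73.5 5,-3,1.5,.8 7,-3,1.5,.8
```

```text
t 7.7 foot local [-3.77  1.56 -0.17] back tilt deg -0.11100699983490209 side deg -0.0778382884637526 yaw err 0.005706284586860399 F [0.12 0.02 1.24] w 9.669380151745273
5,-3,1.5,.8 TCP [ 578.23 -132.63   84.02] delta [ 7.29 -0.66  0.69]
7,-3,1.5,.8 TCP [ 580.77 -132.87   83.75] delta [ 9.83 -0.9   0.42]
```

Smooth so far. Now to 5°, then 7°.

>>> {"name": "carry_out", "arguments": {
  "plan": [
    {"tx": 3.4,"ty": -0.3,"tz": 0.3,"rx": 0.0042,"ry": 0.0434,"rz": 0},
    {"tx": 3.4,"ty": -0.3,"tz": 0.2,"rx": 0.0042,"ry": 0.0434,"rz": 0},
    {"tx": 0,"ty": 0,"tz": 0,"rx": 0,"ry": 0,"rz": 0},
    {"tx": 0,"ty": 0,"tz": 0,"rx": 0,"ry": 0,"rz": 0}
  ]
}}

```text
time: 8.1
tool_pos: [577.2, -132.4, 83.7]
tcp_rot: [-3.056, -0.002, 1.481]
contact_force: [-0.4, -0.2, -1.7]
grip_width: 9.5
finger_force: 30.0
```

>>> {"name": "carry_out", "arguments": {
  "plan": [
    {"tx": 1.5,"ty": -0.1,"tz": 0,"rx": 0.0019,"ry": 0.0199,"rz": 0},
    {"tx": 1.3,"ty": -0.1,"tz": 0,"rx": 0.0014,"ry": 0.0149,"rz": 0},
    {"tx": 0,"ty": 0,"tz": 0,"rx": 0,"ry": 0,"rz": 0},
    {"tx": 0,"ty": 0,"tz": 0,"rx": 0,"ry": 0,"rz": 0}
  ]
}}

```text
time: 8.5
tool_pos: [580.1, -132.7, 84.1]
tcp_rot: [-3.02, -0.002, 1.48]
contact_force: [-1.3, 0.5, 0.0]
grip_width: 9.5
finger_force: 30.0
```

```bash
python3 st.py r 73.5
```

```text
t 8.5 foot local [-3.62  1.76  1.18] back tilt deg 6.97891401306148 side deg -0.08904456210643473 yaw err 0.005366438849919512 F [-1.28  0.55  0.04] w 9.484493550932015
```

>>> {"name": "carry_out", "arguments": {
  "plan": [
    {"tx": 0,"ty": 0,"tz": 0,"rx": 0,"ry": 0,"rz": 0},
    {"tx": 0,"ty": 0,"tz": 0,"rx": 0,"ry": 0,"rz": 0},
    {"tx": 0,"ty": 0,"tz": 0,"rx": 0,"ry": 0,"rz": 0},
    {"tx": 0,"ty": 0,"tz": 0,"rx": 0,"ry": 0,"rz": 0}
  ],
  "gripper": 0.65
}}

```text
time: 8.9
tool_pos: [580.7, -132.8, 84.3]
tcp_rot: [-3.02, -0.002, 1.48]
contact_force: [0.2, 0.8, -0.0]
grip_width: 31.0
finger_force: 0.0
```

>>> {"name": "carry_out", "arguments": {
  "plan": [
    {"tx": 1.2,"ty": -0.1,"tz": 10,"rx": 0,"ry": 0,"rz": 0},
    {"tx": 2.4,"ty": -0.2,"tz": 20,"rx": 0,"ry": 0,"rz": 0},
    {"tx": 1.2,"ty": -0.1,"tz": 15,"rx": 0,"ry": 0,"rz": 0},
    {"tx": -10,"ty": 0,"tz": 25,"rx": -0.0058,"ry": -0.06,"rz": 0},
    {"tx": -20,"ty": 0,"tz": 30,"rx": -0.0058,"ry": -0.06,"rz": 0},
    {"tx": -20,"ty": 0,"tz": 30,"rx": 0,"ry": 0,"rz": 0},
    {"tx": -10,"ty": 0,"tz": 30,"rx": 0,"ry": 0,"rz": 0}
  ]
}}

```text
time: 9.6
tool_pos: [523.7, -133.0, 246.5]
tcp_rot: [-3.141, -0.001, 1.48]
contact_force: [1.4, -0.2, -0.4]
grip_width: 32.3
finger_force: 0.0
```

```bash
python3 snap.py w4; python3 - <<'E'
from h import *
t=bot.capture("top")[...,::-1];s=bot.capture("scene")[...,::-1];cv2.imwrite("pics/t4.png",t);cv2.imwrite("pics/s4.png",s)
T=bot.camera_model("top");S=bot.camera_model("scene")
R=[]
for n,m,im,roi in (("t",T,t,(290,170,370,275)),("s",S,s,(230,120,330,230))):
    c=mask(im,(5,130,150),(17,255,255),roi,15)[1];print(n,c)
    if c: R.append((m,max(c,key=lambda q:q[1][4])[0]))
if len(R)==2: print("tab",tri(R))
if R: print("top@108", onplane(R[0][0],R[0][1],108))
E
```

```text
9.6 [ 523.719 -132.963  246.497] [-3.141 -0.001  1.48 ] 32.32613557291491 [-0.391  0.356  1.447  0.001  1.339 -0.301] [ 1.433 -0.188 -0.375]
t []
s [([260.2, 170.6], [258, 166, 5, 11, 40])]
top@108 [ 585.24346544 -134.37360073  108.        ]
```

>>> {"name": "carry_out", "arguments": {
  "plan": [
    {"tx": 0,"ty": 28.5,"tz": 0,"rx": 0,"ry": 0,"rz": 0.1475},
    {"tx": 0,"ty": 28.5,"tz": 0,"rx": 0,"ry": 0,"rz": 0.1475},
    {"tx": 0,"ty": 28.5,"tz": 0,"rx": 0,"ry": 0,"rz": 0.1475},
    {"tx": 0,"ty": 28.5,"tz": 0,"rx": 0,"ry": 0,"rz": 0.1475},
    {"tx": 0,"ty": 28.5,"tz": 0,"rx": 0,"ry": 0,"rz": 0.1475},
    {"tx": 0,"ty": 28.5,"tz": 0,"rx": 0,"ry": 0,"rz": 0.1475},
    {"tx": 0,"ty": 28.5,"tz": 0,"rx": 0,"ry": 0,"rz": 0.1475},
    {"tx": 0,"ty": 28.5,"tz": 0,"rx": 0,"ry": 0,"rz": 0.1475},
    {"tx": 0,"ty": 28.5,"tz": 0,"rx": 0,"ry": 0,"rz": 0.1475},
    {"tx": 0,"ty": 28.5,"tz": 0,"rx": 0,"ry": 0,"rz": 0.1475},
    {"tx": 0,"ty": 28.5,"tz": 0,"rx": 0,"ry": 0,"rz": 0.1475},
    {"tx": 0,"ty": 28.5,"tz": 0,"rx": 0,"ry": 0,"rz": 0.1475}
  ]
}}

```text
time: 10.95
tool_pos: [525.1, 210.2, 243.1]
tcp_rot: [-3.14, -0.003, -3.026]
contact_force: [0.1, 0.4, -0.1]
grip_width: 32.1
finger_force: 0.0
```

>>> {"name": "carry_out", "arguments": {
  "plan": [
    {"tx": 29,"ty": 1,"tz": 0,"rx": 0,"ry": 0,"rz": 0},
    {"tx": 30,"ty": 1,"tz": 0,"rx": 0,"ry": 0,"rz": 0},
    {"tx": 29,"ty": 1,"tz": 0,"rx": 0,"ry": 0,"rz": 0},
    {"tx": 0,"ty": 0,"tz": -20,"rx": 0,"ry": 0,"rz": 0},
    {"tx": 0,"ty": 0,"tz": 0,"rx": 0,"ry": 0,"rz": 0},
    {"tx": 0,"ty": 0,"tz": 0,"rx": 0,"ry": 0,"rz": 0}
  ]
}}

```text
time: 11.55
tool_pos: [612.8, 211.9, 223.1]
tcp_rot: [-3.14, -0.004, -3.032]
contact_force: [0.7, 0.3, 0.7]
grip_width: 32.4
finger_force: 0.0
```

```bash
python3 snap.py w5; python3 - <<'E'
from h import *
import pickle
W=pickle.load(open("w5.pkl","rb"))[0];w=cv2.imread("pics/w5.png")
k,c=mask(w,(100,120,175),(125,255,255),(200,120,360,240),20);print(c,[onplane(W,q[0],119.5) for q in c])
k,c=mask(w,(0,0,222),(100,60,255),(180,120,300,240),20);print(c,[onplane(W,q[0],119.5) for q in c])
E
```

```text
11.55 [612.754 211.871 223.149] [-3.14  -0.004 -3.032] 32.382433934862334 [ 0.215  0.58   1.147 -0.001  1.419 -1.464] [0.714 0.315 0.676]
[([286.4, 202.4], [282, 188, 10, 31, 289])] [array([612.13907671, 214.58561736, 119.5       ])]
[([230.0, 199.0], [225, 184, 11, 31, 302])] [array([614.53580213, 164.34572498, 119.5       ])]
```

>>> {"name": "carry_out", "arguments": {
  "plan": [
    {"tx": -0.5,"ty": 3,"tz": -30,"rx": 0,"ry": 0,"rz": 0},
    {"tx": 0,"ty": 0,"tz": -35,"rx": 0,"ry": 0,"rz": 0},
    {"tx": 0,"ty": 0,"tz": -30,"rx": 0,"ry": 0,"rz": 0},
    {"tx": 0,"ty": 0,"tz": -20,"rx": 0,"ry": 0,"rz": 0},
    {"tx": 0,"ty": 0,"tz": -14,"rx": 0,"ry": 0,"rz": 0},
    {"tx": 0,"ty": 0,"tz": 0,"rx": 0,"ry": 0,"rz": 0},
    {"tx": 0,"ty": 0,"tz": 0,"rx": 0,"ry": 0,"rz": 0}
  ]
}}

```text
time: 12.3
tool_pos: [613.4, 215.0, 96.6]
tcp_rot: [-3.14, 0.0, -3.032]
contact_force: [1.2, -0.6, 0.6]
grip_width: 32.1
finger_force: 0.0
```

>>> {"name": "carry_out", "arguments": {
  "plan": [
    {"tx": 0,"ty": 0,"tz": 0,"rx": 0,"ry": 0,"rz": 0},
    {"tx": 0,"ty": 0,"tz": 0,"rx": 0,"ry": 0,"rz": 0},
    {"tx": 0,"ty": 0,"tz": 0,"rx": 0,"ry": 0,"rz": 0},
    {"tx": 0,"ty": 0,"tz": 0,"rx": 0,"ry": 0,"rz": 0},
    {"tx": 0,"ty": 0,"tz": 0,"rx": 0,"ry": 0,"rz": 0},
    {"tx": 0,"ty": 0,"tz": 0,"rx": 0,"ry": 0,"rz": 0}
  ],
  "gripper": 1
}}

```text
time: 12.9
tool_pos: [613.1, 215.1, 96.0]
tcp_rot: [-3.141, -0.0, -3.033]
contact_force: [0.2, -0.0, 4.6]
grip_width: 9.6
finger_force: 30.0
```

>>> {"name": "carry_out", "arguments": {
  "plan": [
    {"tx": 0,"ty": 0,"tz": 15,"rx": 0,"ry": 0,"rz": 0},
    {"tx": 0,"ty": 0,"tz": 25,"rx": 0,"ry": 0,"rz": 0},
    {"tx": 0,"ty": 0,"tz": 36,"rx": 0,"ry": 0,"rz": 0},
    {"tx": 0,"ty": 0,"tz": 36,"rx": 0,"ry": 0,"rz": 0},
    {"tx": 0,"ty": 0,"tz": 36,"rx": 0,"ry": 0,"rz": 0},
    {"tx": -30,"ty": 0,"tz": 0,"rx": 0,"ry": 0,"rz": 0},
    {"tx": -40,"ty": 0,"tz": 0,"rx": 0,"ry": 0,"rz": 0},
    {"tx": -18,"ty": 0,"tz": 0,"rx": 0,"ry": 0,"rz": 0}
  ]
}}

```text
time: 13.7
tool_pos: [521.9, 214.6, 242.9]
tcp_rot: [-3.14, -0.004, -3.032]
contact_force: [0.2, -0.8, -0.6]
grip_width: 9.6
finger_force: 30.0
```

>>> {"name": "carry_out", "arguments": {
  "plan": [
    {"tx": -6,"ty": -28,"tz": 0,"rx": 0,"ry": 0,"rz": -0.148},
    {"tx": -6,"ty": -28,"tz": 0,"rx": 0,"ry": 0,"rz": -0.148},
    {"tx": -6,"ty": -28,"tz": 0,"rx": 0,"ry": 0,"rz": -0.148},
    {"tx": -6,"ty": -28,"tz": 0,"rx": 0,"ry": 0,"rz": -0.148},
    {"tx": -6,"ty": -28,"tz": 0,"rx": 0,"ry": 0,"rz": -0.148},
    {"tx": -6,"ty": -28,"tz": 0,"rx": 0,"ry": 0,"rz": -0.148},
    {"tx": -6,"ty": -28,"tz": 0,"rx": 0,"ry": 0,"rz": -0.148},
    {"tx": -6,"ty": -28,"tz": 0,"rx": 0,"ry": 0,"rz": -0.148},
    {"tx": -6,"ty": -28,"tz": 0,"rx": 0,"ry": 0,"rz": -0.148},
    {"tx": -6,"ty": -28,"tz": 0,"rx": 0,"ry": 0,"rz": -0.148},
    {"tx": -6,"ty": -28,"tz": 0,"rx": 0,"ry": 0,"rz": -0.148},
    {"tx": -6,"ty": -28,"tz": 0,"rx": 0,"ry": 0,"rz": -0.148}
  ]
}}

```text
time: 14.9
tool_pos: [452.1, -122.3, 242.9]
tcp_rot: [-3.139, -0.001, 1.468]
contact_force: [-0.3, -0.9, -1.8]
grip_width: 9.9
finger_force: 30.0
```

```bash
python3 st.py f 76 -20,-38.2,0.5,95
```

```text
t 14.9 foot local [-53.26  -0.15 156.87] back tilt deg 0.12717580666965383 side deg -0.07446282064653695 yaw err -0.006838841856581809 F [-0.29 -0.85 -1.75] w 9.885790550978905
-20,-38.2,0.5,95 TCP [ 441.15 -120.48  176.42] delta [-10.98   1.81 -66.45]
```

>>> {"name": "carry_out", "arguments": {
  "plan": [
    {"tx": -3.7,"ty": 0.6,"tz": -6,"rx": -0.0111,"ry": -0.1158,"rz": 0},
    {"tx": -3.7,"ty": 0.6,"tz": -10,"rx": -0.0111,"ry": -0.1158,"rz": 0},
    {"tx": -3.6,"ty": 0.6,"tz": -10,"rx": -0.0111,"ry": -0.1158,"rz": 0.006},
    {"tx": 0,"ty": 0,"tz": -20,"rx": 0,"ry": 0,"rz": 0},
    {"tx": 0,"ty": 0,"tz": -20,"rx": 0,"ry": 0,"rz": 0},
    {"tx": 0,"ty": 0,"tz": 0,"rx": 0,"ry": 0,"rz": 0},
    {"tx": 0,"ty": 0,"tz": 0,"rx": 0,"ry": 0,"rz": 0}
  ]
}}

```text
time: 15.6
tool_pos: [441.8, -119.4, 177.3]
tcp_rot: [2.795, -0.001, 1.481]
contact_force: [0.2, 0.1, -1.0]
grip_width: 9.7
finger_force: 30.0
```

```bash
python3 st.py f 76 -20,-4,0.5,5
```

```text
t 15.6 foot local [-37.76   1.89  95.88] back tilt deg -19.87698113137279 side deg -0.18509747530634604 yaw err 0.005016817764934622 F [ 0.18  0.1  -1.01] w 9.696977814158211
-20,-4,0.5,5 TCP [ 475.19 -123.74   86.42] delta [ 33.35  -4.34 -90.93]
```

>>> {"name": "carry_out", "arguments": {
  "plan": [
    {"tx": 6.8,"ty": -1,"tz": -18,"rx": 0,"ry": 0,"rz": 0},
    {"tx": 7.5,"ty": -1,"tz": -20,"rx": 0,"ry": 0,"rz": 0},
    {"tx": 7.5,"ty": -1,"tz": -20,"rx": 0,"ry": 0,"rz": 0},
    {"tx": 7.2,"ty": -1,"tz": -20,"rx": 0,"ry": 0,"rz": 0},
    {"tx": 3,"ty": -0.3,"tz": -9,"rx": 0,"ry": 0,"rz": 0},
    {"tx": 1.4,"ty": 0,"tz": -4,"rx": 0,"ry": 0,"rz": 0},
    {"tx": 0,"ty": 0,"tz": 0,"rx": 0,"ry": 0,"rz": 0},
    {"tx": 0,"ty": 0,"tz": 0,"rx": 0,"ry": 0,"rz": 0}
  ]
}}

```text
time: 16.4
tool_pos: [475.6, -123.8, 87.1]
tcp_rot: [2.793, -0.001, 1.481]
contact_force: [-0.4, -0.3, -0.9]
grip_width: 9.7
finger_force: 30.0
```

```bash
python3 st.py f 76 -20,-4,0.5,1; python3 - <<'E'
from h import *
a=bot.capture("wrist")[...,::-1];b=bot.capture("scene")[...,::-1]
b=cv2.resize(b[130:230,230:330],(400,400),interpolation=cv2.INTER_CUBIC)
cv2.imwrite("pics/c2.png",np.hstack([cv2.resize(a[100:300,180:380],(400,400)),b]))
E
```

```text
t 16.4 foot local [-3.58  0.67  5.68] back tilt deg -19.99132546660583 side deg -0.15150558911982537 yaw err 0.005314618284943136 F [-0.43 -0.28 -0.93] w 9.664735499958507
-20,-4,0.5,1 TCP [ 475.19 -123.74   82.42] delta [-0.42  0.07 -4.68]
```

View pics/c2.png

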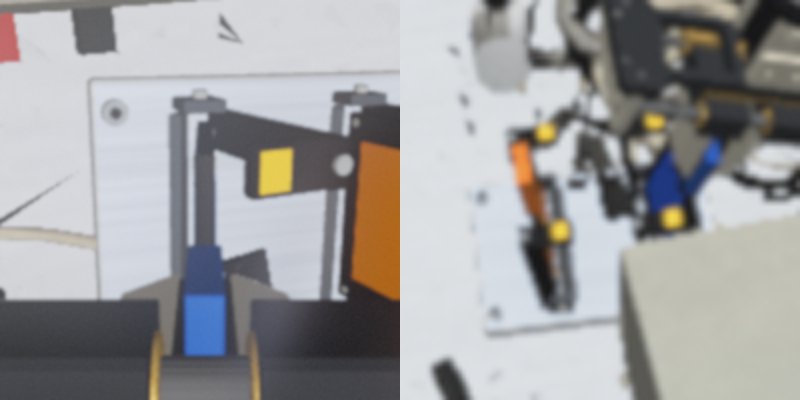

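The blue plate's edge sits between the front lip and its keeper, just as in the first insertion, and amber is lying back under its keepers in the rear bay. I'll repeat the same sequence here.

>>> {"name": "carry_out", "arguments": {
  "plan": [
    {"tx": -0.2,"ty": 0,"tz": -2,"rx": 0,"ry": 0,"rz": 0},
    {"tx": 0,"ty": 0,"tz": -1.5,"rx": 0,"ry": 0,"rz": 0},
    {"tx": 0,"ty": 0,"tz": -1,"rx": 0,"ry": 0,"rz": 0},
    {"tx": 0,"ty": 0,"tz": 0,"rx": 0,"ry": 0,"rz": 0},
    {"tx": 0,"ty": 0,"tz": 0,"rx": 0,"ry": 0,"rz": 0}
  ]
}}

```text
time: 17.0
tool_pos: [475.1, -123.7, 82.2]
tcp_rot: [2.793, -0.001, 1.481]
contact_force: [-3.0, 0.3, 6.2]
grip_width: 9.7
finger_force: 30.0
```

```bash
python3 st.py f 76 -10,-3.9,0.5,1 0,-3.7,0.5,0.4 5,-3.5,.5,.8 7,-3.4,.5,1
```

```text
t 17.0 foot local [-4.09  0.71  0.77] back tilt deg -19.96325167470614 side deg -0.1591764175599369 yaw err 0.005134810443894505 F [-2.98  0.32  6.19] w 9.686192568243861
-10,-3.9,0.5,1 TCP [ 488.03 -124.97   85.85] delta [12.88 -1.24  3.64]
0,-3.7,0.5,0.4 TCP [ 501.36 -126.25   86.4 ] delta [26.22 -2.51  4.2 ]
5,-3.5,.5,.8 TCP [ 508.16 -126.9    86.51] delta [33.01 -3.16  4.31]
7,-3.4,.5,1 TCP [ 510.88 -127.16   86.43] delta [35.74 -3.43  4.23]
```

>>> {"name": "carry_out", "arguments": {
  "plan": [
    {"tx": 6.2,"ty": -0.6,"tz": 2.3,"rx": 0.0083,"ry": 0.0868,"rz": 0},
    {"tx": 6.6,"ty": -0.6,"tz": 1.4,"rx": 0.0083,"ry": 0.0868,"rz": 0},
    {"tx": 6.7,"ty": -0.6,"tz": 0.8,"rx": 0.0083,"ry": 0.0868,"rz": 0},
    {"tx": 6.7,"ty": -0.6,"tz": 0.1,"rx": 0.0083,"ry": 0.0868,"rz": 0},
    {"tx": 0,"ty": 0,"tz": 0,"rx": 0,"ry": 0,"rz": 0},
    {"tx": 0,"ty": 0,"tz": 0,"rx": 0,"ry": 0,"rz": 0}
  ]
}}

```text
time: 17.6
tool_pos: [501.3, -126.1, 86.0]
tcp_rot: [3.141, -0.003, 1.481]
contact_force: [-0.1, -0.8, 0.0]
grip_width: 9.5
finger_force: 30.0
```

>>> {"name": "carry_out", "arguments": {
  "plan": [
    {"tx": 3.4,"ty": -0.3,"tz": 0.2,"rx": 0.0042,"ry": 0.0434,"rz": 0},
    {"tx": 3.4,"ty": -0.3,"tz": 0.1,"rx": 0.0042,"ry": 0.0434,"rz": 0},
    {"tx": 1.4,"ty": -0.1,"tz": 0,"rx": 0.0019,"ry": 0.0199,"rz": 0},
    {"tx": 1.3,"ty": -0.1,"tz": 0,"rx": 0.0014,"ry": 0.0149,"rz": 0},
    {"tx": 0,"ty": 0,"tz": 0,"rx": 0,"ry": 0,"rz": 0},
    {"tx": 0,"ty": 0,"tz": 0,"rx": 0,"ry": 0,"rz": 0}
  ]
}}

```text
time: 18.2
tool_pos: [510.3, -126.7, 86.4]
tcp_rot: [-3.019, -0.004, 1.48]
contact_force: [0.0, 1.1, 0.0]
grip_width: 9.9
finger_force: 30.0
```

```bash
python3 st.py f 76
```

```text
t 18.2 foot local [-4.03  1.11  1.01] back tilt deg 7.045830229516096 side deg -0.18862076501660474 yaw err 0.005088841085474701 F [0.03 1.07 0.02] w 9.901981790487852
```

>>> {"name": "carry_out", "arguments": {
  "plan": [
    {"tx": 0,"ty": 0,"tz": 0,"rx": 0,"ry": 0,"rz": 0},
    {"tx": 0,"ty": 0,"tz": 0,"rx": 0,"ry": 0,"rz": 0},
    {"tx": 0,"ty": 0,"tz": 0,"rx": 0,"ry": 0,"rz": 0},
    {"tx": 0,"ty": 0,"tz": 0,"rx": 0,"ry": 0,"rz": 0}
  ],
  "gripper": 0.65
}}

```text
time: 18.6
tool_pos: [510.7, -126.9, 86.8]
tcp_rot: [-3.019, -0.004, 1.48]
contact_force: [0.3, -0.4, -0.5]
grip_width: 31.2
finger_force: 0.0
```

>>> {"name": "carry_out", "arguments": {
  "plan": [
    {"tx": 1.2,"ty": -0.1,"tz": 10,"rx": 0,"ry": 0,"rz": 0},
    {"tx": 2.4,"ty": -0.2,"tz": 20,"rx": 0,"ry": 0,"rz": 0},
    {"tx": 1.2,"ty": -0.1,"tz": 15,"rx": 0,"ry": 0,"rz": 0},
    {"tx": 0,"ty": -10,"tz": 30,"rx": -0.0058,"ry": -0.06,"rz": 0},
    {"tx": 0,"ty": -20,"tz": 35,"rx": -0.0058,"ry": -0.06,"rz": 0},
    {"tx": 0,"ty": -25,"tz": 40,"rx": 0,"ry": 0,"rz": 0},
    {"tx": 0,"ty": -15,"tz": 20,"rx": 0,"ry": 0,"rz": 0},
    {"tx": 0,"ty": 0,"tz": 0,"rx": 0,"ry": 0,"rz": 0},
    {"tx": 0,"ty": 0,"tz": 0,"rx": 0,"ry": 0,"rz": 0}
  ]
}}

```text
time: 19.5
tool_pos: [515.3, -197.1, 256.8]
tcp_rot: [-3.139, -0.003, 1.48]
contact_force: [0.9, 0.5, 0.9]
grip_width: 32.1
finger_force: 0.0
```

```bash
python3 snap.py w6; python3 - <<'E'
from h import *
import pickle
np.set_printoptions(precision=1,suppress=True)
W=pickle.load(open("w6.pkl","rb"))[0];w=cv2.imread("pics/w6.png")
S=np.array([[np.cos(-.0955),-np.sin(-.0955)],[np.sin(-.0955),np.cos(-.0955)]])
for nm,lo,hi,B in [("amber",(10,130,200),(20,255,255),(574.7,-133.8)),("blue",(100,120,175),(125,255,255),(505,-127.1))]:
    for q in mask(w,lo,hi,(150,0,420,245),20)[1]:
        print(nm,q,"tab in bay (expect ~11,0)",S.T@(onplane(W,q[0],109.5)[:2]-np.array(B)))
cv2.imwrite("pics/c3.png",cv2.resize(w[20:245,150:430],None,fx=2.6,fy=2.6))
E
```

```text
19.5 [ 515.331 -197.121  256.764] [-3.139 -0.003  1.48 ] 32.09507387588751 [-0.505  0.372  1.394  0.002  1.378 -0.415] [0.923 0.454 0.921]
amber ([347.4, 120.4], [343, 106, 10, 30, 271]) tab in bay (expect ~11,0) [10.   0.9]
blue ([275.0, 121.4], [271, 106, 10, 31, 277]) tab in bay (expect ~11,0) [10.3 -0.3]
```

View pics/c3.png

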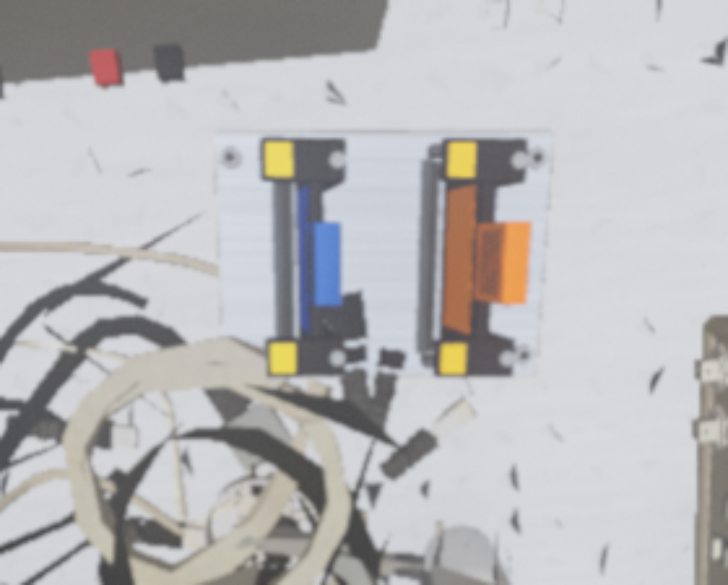

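Both plates lie back under their keepers: the blue tab is at x 10.3, y -0.3 mm in its bay and the amber tab at 10.0, 0.9 mm, against an expected 11, 0. The gripper is clear, so I'm handing in.

```bash
python3 -c "
from plant import bot
print(bot.close_job())"
```

```text
the job is handed in; nothing more can be done
None
```

I seated the amber plate in the rear bay and then the blue plate in the front bay, let both go and handed the job in at about 19.6 s. In the last wrist picture both lay back under their keepers, tabs within about 1 mm of expected; the hand-in returned no verdict.

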